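# Put the watches back on their own test plates

## Robot

A 6-joint arm with a two-finger parallel gripper is mounted at the origin on the work surface. World frame = base frame: x ahead of the robot, y to its left, z up, the work surface at z = 0. Lengths are in m, angles in rad, forces in N, time in s.
With the tool pointing down it reaches from about 0.4 to 0.825 m from the base axis. Payload 7 kg.
Tool frame: the origin (TCP) lies midway between the tips of the shut fingers; the grasp point (between the pads) lies 19 mm behind it; z points along the fingers, y is the line along which they close (so a half turn about z gives the same grasp; the last joint's range is limited). The gripper opens to 88 mm and grips with 3 to 60 N. Pads are 19 mm wide; open, the fingers measure 130 mm over their backs; the gripper's body (78 mm by 193 mm) begins 47 mm behind the grasp point.
Start: joints at [-1.049, 0.359, 0.012, 0, -1.224, -0.288], TCP at [0.156, -0.657, 0.227] pointing down, gripper open.
Joint ranges: [-3.07, 3.07], [-1.43, 2.12], [-1.02, 1.25], [-3.03, 1.67], [-3.05, -0], [-3.03, 3.03]. Speed limits (rad/s): [2.39, 2.39, 3.01, 3.14, 3.14, 3.14].

## Interface

Orientations are given as [roll, pitch, yaw] about the fixed x, y, z axes, in that order (R = Rz(yaw) Ry(pitch) Rx(roll)).
In Python, from station import arm gives the robot as it stands.
- The arm moves only by the tool servo_tool, never from a script. Its argument "deltas" is a list of rows, each a list of 7 numbers: the closure, from -1 (fully open) to 1 (shut), then the shift along the tool's x, y, z in mm, then the turn, a rotation vector about the tool's x, y, z in degrees. In form: [[gripper, x, y, z, ax, ay, az], ...]. A call has 1 to 20 rows; each row shifts and turns the commanded pose from where the row before left it, along the tool's axes as they then stand; what a row does not reach is not made up. A row lasts 1/12 s, in which the tool goes at most 41.7 mm and 7.16 degrees, less where a joint would pass 70% of its speed; a pose out of reach is approached as far as the arm can. A call is refused whole if a number of a shift passes 41.7 or a number of a turn 7.16, either way. A call with a gripper value outside its range is refused whole. The fingers move at their own pace and stop on an object; "squeeze" is the grip in N (left out, the last holds). Time passes only in rows, so rows that do not move let the fingers close. It gives the time, the measured TCP pose, the force, the opening and the grip force at its end, in the units of the state.
- arm.get_state(): the state, without advancing time (a new reading comes with each control period).
- arm.grab_frame(name): name is "scene" or "top" or "wrist"; returns a dict with "color" (400x640x3 uint8, red, green, blue), "K" (3x3 intrinsics, pixels), "position" and "orientation" of the camera in the world. Camera axes: x right, y down, z forward; pixel columns grow to the right and rows downward; lengths in m; the calibration is good to about 2 mm. A picture is of the moment at which its call begins. There is no depth.
- arm.job_done(): hands the job in; it is judged then, once.
Trained networks look in a picture, given as the dict that the camera call returned (one of the last four; its "shot" number tells which), for a name from the list of things; names that differ only in an ending like _2 or _b are one class to them, and where a whole thing is asked for, a point or a joint stands for the part that bears it (a point fixed in the world has none). Each returns a list of dicts, best first, with "conf" (0 to 1); they miss things now and then, are a little off and sometimes report something else, mostly with a low value. They report only what shows in the picture. A call takes as long as a camera call. They do not tell look-alikes from the thing itself.
- arm.recognise(query, picture): "at" ([x, y, z] in m, in the coordinates of the camera as it stood for that picture, good to about 4 mm: the middle of the surface that is visible of it).
The state is a dict: "t": time; "q": joint angles; "qd": joint speeds; "joint_efforts": joint torques, N m; "eef_pos": TCP position; "ee_rot": TCP orientation; "force": force on the tool from outside, world axes, zero at the start; "moment": the same for the moment, N m; "width": finger opening in m; "gripper_force": force on a finger pad.
Only numpy, scipy, OpenCV 4.12 (cv2) and the standard library are available. Lean on these libraries where they do the work, as an engineer would, in place of code of your own. Each camera call takes 0.05 s, during which the arm holds its last target. There are 200 camera calls.

## Task

Four watches in their holder blocks stand on the wrong leak-test plates: rearrange them so that each stands upright and centred on the plate of its own shape and size (large round, small round, square, oblong), the square and the oblong one turned so that their sides run parallel to the sides of their plates. The plates are all taken, so use the cork mat as the free spot for parking a watch on the way and leave none there at the end. Never put a watch down on the bare bench or tip one over, and leave the loupe standing where it is.

Things in the scene. Friction and masses are not known exactly. Their poses are not given: they have to be found in the camera images.
- watch_big_mid (a point): large round watch in its holder, a loose solid block 34 mm tall: black holder block 26 mm tall, 58 mm diameter, with a steel watch case of the same outline, 5 mm smaller all round and 8 mm thick, fixed on top, with short lugs, a dark dial and white hands. 0.07 to 0.27 kg. This point is its centre, half-way up (17 mm over its underside); z is up when it stands. Grip the black block by its sides.
- watch_small_mid (a point): small round watch in its holder, a loose solid block 34 mm tall: black holder block 26 mm tall, 40 mm diameter, with a steel watch case of the same outline, 5 mm smaller all round and 8 mm thick, fixed on top, with short lugs, a dark dial and white hands. 0.07 to 0.27 kg. This point is its centre, half-way up (17 mm over its underside); z is up when it stands. Grip the black block by its sides.
- watch_square_mid (a point): square watch in its holder, a loose solid block 34 mm tall: black holder block 26 mm tall, 46 x 46 mm (edges along its x and y), with a steel watch case of the same outline, 5 mm smaller all round and 8 mm thick, fixed on top, with short lugs, a dark dial and white hands. 0.07 to 0.27 kg. This point is its centre, half-way up (17 mm over its underside); z is up when it stands. Grip the black block by its opposite sides.
- watch_oblong_mid (a point): oblong watch in its holder, a loose solid block 34 mm tall: black holder block 26 mm tall, 62 mm long (along its x) by 32 mm wide (along its y), with a steel watch case of the same outline, 5 mm smaller all round and 8 mm thick, fixed on top, with short lugs, a dark dial and white hands. 0.07 to 0.27 kg. This point is its centre, half-way up (17 mm over its underside); z is up when it stands. Grip the black block by its long sides.
- plate_big: large round test plate, bright aluminium with a dark rim, flat-topped, 10 mm high, 104 mm diameter, fixed to the bench; the place of the large round watch. Origin at the centre of its underside, on the bench (its top is 10 mm higher).
- plate_small: small round test plate, bright aluminium with a dark rim, flat-topped, 10 mm high, 76 mm diameter, fixed to the bench; the place of the small round watch. Origin at the centre of its underside, on the bench (its top is 10 mm higher).
- plate_square: square test plate, bright aluminium with a dark rim, flat-topped, 10 mm high, 82 x 82 mm (edges along its x and y), fixed to the bench; the place of the square watch. Origin at the centre of its underside, on the bench (its top is 10 mm higher).
- plate_oblong: oblong test plate, bright aluminium with a dark rim, flat-topped, 10 mm high, 106 mm long (along its x) by 66 mm wide (along its y), fixed to the bench; the place of the oblong watch. Origin at the centre of its underside, on the bench (its top is 10 mm higher).
- mat: cork mat, 104 x 104 mm, 6 mm thick, fixed flat on the bench, empty at the start: the free spot for parking a watch. Origin at the centre of its underside, on the bench.
- loupe_mid (a point): watchmaker's loupe, a small black truncated cone standing on the bench, 34 mm across at the foot and 34 mm tall, loose, near the middle of the work: to be left alone. This point is its centre, 17 mm over the bench.
Things that resemble listed ones, but are neither listed nor needed, are in the scene too. What is shaped like the part that bears watch_oblong_mid but pink is not meant.

How it is judged:
By the outcome, as a careful person would: the job done as asked, in the order asked, and still so for the second after the job is handed in, with the robot touching nothing.
It also fails if it takes over 128 s, if anything falls off the work surface, if the arm or the gripper's body presses on something with over 40 N, if the wrist force passes 120 N, or if a joint passes its speed limit or range.

## Working session

There is one attempt and no reset: what is moved stays moved. The work goes in short steps, Python scripts to look and compute and a tool call to move; the robot and the scene stay as the last step left them, time stands still between calls to the robot, and variables do not carry over. Pictures are saved under pics/ and viewed, at most 14 in all, crops included, and the job is handed in when it is done.

Besides the shell and the picture viewer there is one more tool, called after ">>>" by a JSON object that holds its "name" and its "arguments", one argument or row to a line. servo_tool: Moves the arm, as the interface text tells. Its arguments: {"type":"object","properties":{"deltas":{"type":"array","items":{"type":"array","items":{"type":"number"}}},"squeeze":{"type":"number"}},"required":["deltas"]}

```bash
ls; mkdir -p pics; cat > h.py <<'E'
import numpy as np, cv2
from scipy.spatial.transform import Rotation as R
from station import arm
def rot(o):
    o=np.array(o,float)
    return o if o.shape==(3,3) else R.from_euler('xyz',o).as_matrix() if o.size==3 else R.from_quat(o).as_matrix()
def world(f,at): return rot(f['orientation'])@np.array(at)+f['position']
def pix(f,p):
    c=rot(f['orientation']).T@(np.array(p)-f['position']); k=f['K']@c; return k[:2]/k[2]
def ray(f,uv,z):
    d=rot(f['orientation'])@np.linalg.solve(f['K'],[uv[0],uv[1],1.]); p=np.array(f['position']); return p+d*(z-p[2])/d[2]
def save(f,n): cv2.imwrite(f'pics/{n}.png',f['color'][:,:,::-1])
E
python3 - <<'E'
from h import *
f=arm.grab_frame('top'); g=arm.grab_frame('scene'); print(f['position'],f['orientation'],f['K'])
save(f,'top0'); save(g,'scene0')
for n in ['watch_big_mid','watch_small_mid','watch_square_mid','watch_oblong_mid','plate_big','plate_small','plate_square','plate_oblong','mat','loupe_mid']:
  for nm,c in (('t',f),('s',g)):
    for r in arm.recognise(n,c)[:4]:
        w=world(c,r['at']); print(n,nm,round(r['conf'],2),w.round(3),pix(c,w).round())
print(arm.get_state())
E
```

```text
pics
[0.37389478 0.01514096 0.84288704] [-3.00611502 -0.00841109 -1.54833412] [[390.47128039   0.         321.7052261 ]
 [  0.         390.47128039 198.68463347]
 [  0.           0.           1.        ]]
watch_big_mid t 0.65 [0.459 0.14  0.041] [259. 209.]
watch_big_mid t 0.63 [ 0.629 -0.243  0.01 ] [438. 138.]
watch_big_mid s 0.69 [0.472 0.14  0.037] [387. 195.]
watch_big_mid s 0.63 [ 0.484 -0.098  0.009] [272. 211.]
watch_big_mid s 0.51 [ 0.467 -0.002  0.021] [319. 200.]
watch_small_mid t 0.79 [0.597 0.017 0.044] [320. 145.]
watch_small_mid s 0.9 [0.609 0.017 0.034] [329. 251.]
watch_square_mid t 0.74 [ 0.637 -0.243  0.035] [442. 131.]
watch_square_mid s 0.82 [ 0.652 -0.252  0.038] [177. 273.]
watch_square_mid s 0.59 [0.466 0.001 0.024] [320. 198.]
watch_square_mid s 0.55 [0.473 0.14  0.034] [388. 196.]
watch_square_mid s 0.18 [ 0.483 -0.097  0.007] [273. 211.]
watch_oblong_mid t 0.8 [ 0.349 -0.106  0.032] [377. 265.]
watch_oblong_mid t 0.77 [ 0.462 -0.114  0.04 ] [382. 210.]
watch_oblong_mid t 0.6 [ 0.443 -0.231  0.03 ] [437. 221.]
watch_oblong_mid t 0.25 [ 0.464 -0.105  0.015] [
[... 851 characters left out ...]
s 0.64 [ 0.468 -0.001  0.022] [319. 199.]
{'t': 1.1, 'q': array([-1.04890357e+00,  3.58571126e-01,  1.18806699e-02, -2.44541873e-05,
       -1.22408881e+00, -2.88085730e-01]), 'qd': array([0.00038101, 0.00188892, 0.0004375 , 0.00072247, 0.00081218,
       0.00125349]), 'joint_efforts': array([-1.71691740e-03, -5.82402420e+01,  2.93303901e+01,  7.00241715e+00,
        1.24719235e-02, -4.32689285e-05]), 'eef_pos': array([ 0.15635651, -0.65660756,  0.22656709]), 'ee_rot': array([-3.14158284e+00,  2.68972936e-05, -2.90779394e+00]), 'force': array([-0.3656593 ,  0.18235213,  0.30838718]), 'moment': array([ 0.00956984, -0.01846608, -0.02260827]), 'gripper_force': 0.0, 'width': 0.08721320245769443}
```

View pics/top0.png

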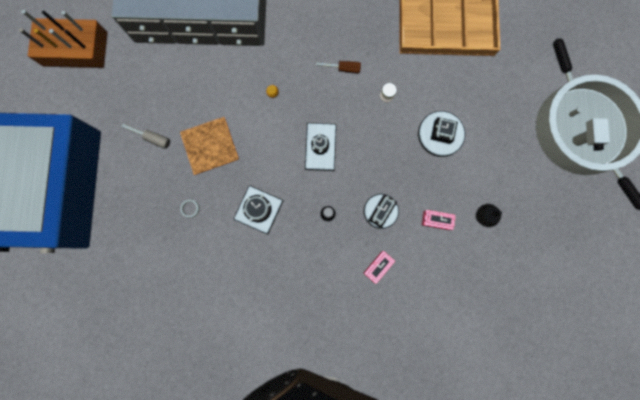

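View pics/scene0.png

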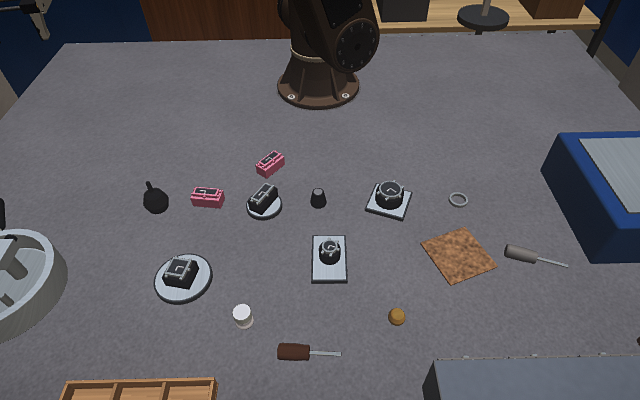

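Top view: the big watch is at (257,208) on the square plate, the small one at (320,145) on the oblong plate, the square one at (443,130) on the large round plate, and the oblong black one at (381,210) on the small round plate. The mat is at (209,145) and the loupe at (327,213). Candidates for the oblong watch are the black one (381,210) and the pink decoys (439,220) and (379,266); black is right. The dark lidded pot at (488,215) and the ring at (190,208) are neither.

```bash
cat >> h.py <<'E'
def rectify(f,c,z,half=.09,s=.0005):
    n=int(2*half/s)  # image: col -> +x world, row -> -y world
    w=np.array([[c[0]-half,c[1]+half,z],[c[0]+half,c[1]+half,z],[c[0]+half,c[1]-half,z],[c[0]-half,c[1]-half,z]])
    H=cv2.getPerspectiveTransform(np.float32([pix(f,p) for p in w]),np.float32([[0,0],[n,0],[n,n],[0,n]]))
    return cv2.warpPerspective(f['color'],H,(n,n),flags=cv2.INTER_LINEAR)
def towld(c,uv,half=.09,s=.0005): return np.array([c[0]-half+uv[0]*s,c[1]+half-uv[1]*s])
def plate(f,c,thr=150,half=.09):
    im=rectify(f,c,.010,half); g=cv2.cvtColor(im,cv2.COLOR_RGB2GRAY); n=len(g)
    return best(c,g>thr,half)
def best(c,m,half=.09):
    m=cv2.morphologyEx(m.astype(np.uint8),cv2.MORPH_OPEN,np.ones((5,5)))
    cs=[k for k in cv2.findContours(m,cv2.RETR_EXTERNAL,cv2.CHAIN_APPROX_NONE)[0] if cv2.contourArea(k)>300]
    n=m.shape[0]/2
    cs=[k for k in cs if np.linalg.norm(cv2.minEnclosingCircle(k)[0]-np.array([n,n]))<n*.8]
    h=cv2.convexHull(np.vstack(cs)); r=cv2.minAreaRect(h); mc=cv2.minEnclosingCircle(h)
    long=r[1][0]>=r[1][1]; a=-r[2] if long else -r[2]-90
    a=(a+90)%180-90
    return dict(rc=towld(c,r[0],half).round(4),size=(np.array(r[1])*.5).round(1),long_deg=round(a,1),cc=towld(c,mc[0],half).round(4),diam=round(mc[1],1))
E
python3 - <<'E'
from h import *
w=arm.grab_frame('wrist'); f=arm.grab_frame('top'); s=arm.get_state()
T=rot(s['ee_rot']); print('cam in tool',(T.T@(w['position']-s['eef_pos'])).round(4), (T.T@rot(w['orientation'])).round(3), w['K'][0])
for n,c in dict(big=(.635,-.243),small=(.466,-.107),square=(.465,.141),oblong=(.602,.014)).items(): print(n,plate(f,c))
im=rectify(f,(.601,.255),.006); hsv=cv2.cvtColor(im,cv2.COLOR_RGB2HSV); print('mat',best((.601,.255),(hsv[...,1]>90)&(hsv[...,2]>80)))
cv2.imwrite('pics/c1.png',np.vstack([np.hstack([rectify(f,c,.04)[:,:,::-1] for c in ((.635,-.243),(.466,-.107))]),np.hstack([rectify(f,c,.04)[:,:,::-1] for c in ((.465,.141),(.602,.014))])])[::1,::1][:720,:720])
i=cv2.imread('pics/c1.png');cv2.imwrite('pics/c1.png',cv2.resize(i,(580,580)))
E
```

```text
cam in tool [ 7.970e-02 -1.000e-04 -1.578e-01] [[-0.001 -0.955 -0.295]
 [ 1.    -0.001  0.001]
 [-0.001 -0.295  0.955]] [291.00811187   0.         325.88875345]
big {'rc': array([ 0.6413, -0.2512]), 'size': array([97.5, 97.5]), 'long_deg': -90.0, 'cc': array([ 0.6413, -0.2515]), 'diam': 98.6}
small {'rc': array([ 0.4663, -0.1179]), 'size': array([58.3, 69.8]), 'long_deg': 63.7, 'cc': array([ 0.465 , -0.1176]), 'diam': 70.3}
square {'rc': array([0.462 , 0.1473]), 'size': array([77. , 76.9]), 'long_deg': -22.3, 'cc': array([0.4622, 0.1475]), 'diam': 104.2}
oblong {'rc': array([0.6049, 0.0165]), 'size': array([101. ,  60.9]), 'long_deg': -1.3, 'cc': array([0.6048, 0.0162]), 'diam': 113.7}
mat {'rc': array([0.601 , 0.2613]), 'size': array([103.6, 103.5]), 'long_deg': -68.5, 'cc': array([0.6007, 0.2617]), 'diam': 141.7}
```

View pics/c1.png

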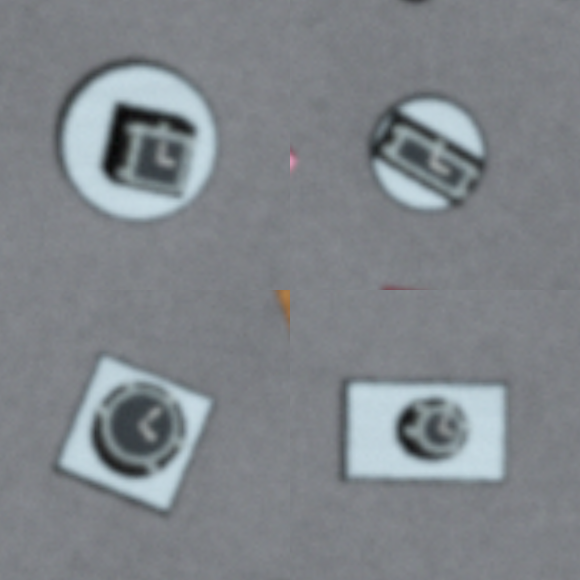

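The crop confirms the four black-holder watches, and the fitted plate sizes match the description minus the dark rim. Moving over the square watch.

>>> {"name": "servo_tool", "arguments": {
  "deltas": [
    [-1,-33,16.7,4,0,0,0],
    [-1,-33,16.7,4,0,0,0],
    [-1,-33,16.7,4,0,0,0],
    [-1,-33,16.7,4,0,0,0],
    [-1,-33,16.7,4,0,0,0],
    [-1,-33,16.7,4,0,0,0],
    [-1,-33,16.7,4,0,0,0],
    [-1,-33,16.7,4,0,0,0],
    [-1,-33,16.7,4,0,0,0],
    [-1,-33,16.7,4,0,0,0],
    [-1,-33,16.7,4,0,0,0],
    [-1,-33,16.7,4,0,0,0],
    [-1,-33,16.7,4,0,0,0],
    [-1,-33,16.7,4,0,0,0],
    [-1,-33,16.7,4,0,0,0],
    [-1,-33,16.7,4,0,0,0],
    [-1,-33,16.7,4,0,0,0],
    [-1,0,0,0,0,0,0],
    [-1,0,0,0,0,0,0]
  ]
}}

```text
t: 2.78
eef_pos: [0.6375, -0.2487, 0.1576]
ee_rot: [3.141, -0.001, -2.905]
force: [0.6, -1.0, -0.4]
width: 0.0877
gripper_force: 0.0
```

```bash
cat >> h.py <<'E'
def watch(f,c,half=.06,thr=75):
    im=rectify(f,c,.036,half); g=cv2.cvtColor(im,cv2.COLOR_RGB2GRAY); return best(c,g<thr,half)
def state():
    s=arm.get_state(); print('t',round(s['t'],2),'tcp',(1000*s['eef_pos']).round(1),'rpy',np.degrees(s['ee_rot']).round(2),'q',s['q'].round(2),'F',s['force'].round(1),'w',round(s['width']*1000,1),'g',round(s['gripper_force'],1)); return s
def go(x,y,z,yaw=None):
    s=state(); d=np.array([x,y,z])-s['eef_pos']; t=rot(s['ee_rot']).T@d*1000; print('tool shift mm',t.round(1), end=' ')
    if yaw is not None: print('turn z deg', round((np.degrees(s['ee_rot'][2])-yaw+90)%180-90,1),end='')
    print()
E
python3 - <<'E'
from h import *
s=state(); w=arm.grab_frame('wrist'); save(w,'w1')
c=(.641,-.251); print(plate(w,c)); print(watch(w,c))
cv2.imwrite('pics/w1r.png',np.hstack([rectify(w,c,.036)[:,:,::-1],rectify(w,c,.01)[:,:,::-1]]))
E
```

```text
t 2.78 tcp [ 637.5 -248.7  157.6] rpy [ 1.7998e+02 -6.0000e-02 -1.6645e+02] q [-0.09  0.42 -0.06 -0.   -1.1  -1.25] F [ 0.6 -1.  -0.4] w 87.7 g 0.0
{'rc': array([ 0.6407, -0.2507]), 'size': array([179.5, 179.5]), 'long_deg': 0.0, 'cc': array([ 0.6358, -0.2508]), 'diam': 246.9}
{'rc': array([ 0.6394, -0.2515]), 'size': array([46.7, 43.7]), 'long_deg': -12.2, 'cc': array([ 0.6388, -0.2531]), 'diam': 60.0}
```

View pics/w1r.png

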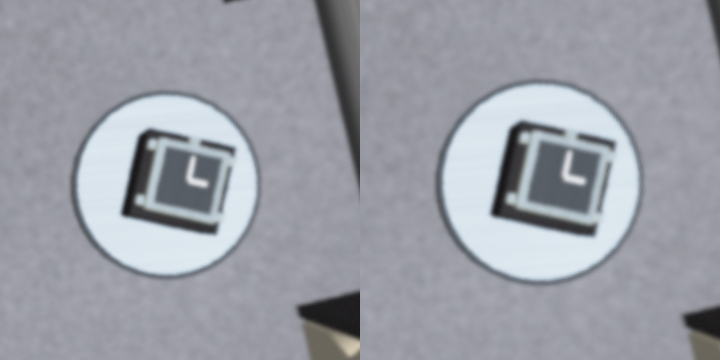

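```bash
cat >> h.py <<'E'
from scipy.optimize import minimize
a=np.linspace(0,2*np.pi,60,endpoint=False); C=np.c_[np.cos(a),np.sin(a)]; Q=np.array([[1,1],[1,-1],[-1,-1],[-1,1]])/2
SH=dict(big=C*.029,small=C*.020,square=Q*.046,oblong=Q*[.062,.032])
def fit(f,name,c,yaw=0,zb=.010,thr=90,half=.06,s=.00025):
    im=rectify(f,c,.036,half,s); g=cv2.cvtColor(im,cv2.COLOR_RGB2GRAY); n=len(g)
    m=cv2.morphologyEx((g<thr).astype(np.uint8),cv2.MORPH_OPEN,np.ones((5,5)))
    yy,xx=np.mgrid[:n,:n]; m[np.hypot(yy-n/2,xx-n/2)>.042/s]=0
    cs=[k for k in cv2.findContours(m,cv2.RETR_EXTERNAL,cv2.CHAIN_APPROX_NONE)[0] if cv2.contourArea(k)>400]
    M=np.zeros((n,n),np.uint8); cv2.fillPoly(M,[cv2.convexHull(np.vstack(cs))],255)
    o=np.array(f['position']); P=SH[name]
    def model(p):
        q=P@R.from_euler('z',p[2],degrees=True).as_matrix()[:2,:2].T+np.array(p[:2])/1000+c
        pts=[]
        for z,k in ((zb,q),(zb+.026,q)):
            w=np.c_[k,np.full(len(k),z)]; d=w-o; h=o+d*((.036-o[2])/d[:,2])[:,None]; pts.append(h[:,:2])
        h=np.vstack(pts); uv=np.c_[(h[:,0]-c[0]+half)/s,(c[1]+half-h[:,1])/s]
        B=np.zeros((n,n),np.uint8); cv2.fillPoly(B,[cv2.convexHull((uv*16).round().astype(np.int32))],255,shift=4); return B
    cost=lambda p:1-np.count_nonzero(M&model(p))/np.count_nonzero(M|model(p))
    c=np.array(c); best_=min((minimize(cost,[dx,0,yaw],method='Nelder-Mead',options=dict(initial_simplex=[[dx,0,yaw],[dx+6,0,yaw],[dx,6,yaw],[dx,0,yaw+12]])) for dx in (-3,3)),key=lambda r:r.fun)
    p=best_.x; return (c+p[:2]/1000).round(4),round(p[2],1),'iou',round(1-best_.fun,3)
E
python3 - <<'E'
from h import *
w=arm.grab_frame('wrist'); t=arm.grab_frame('top')
c=(.641,-.251)
for th in (205,): print(plate(w,c,th,.07))
for f in (w,t):
  for n,c0,y in (('square',(.640,-.251),-12),):
    for th in (80,110): print(fit(f,n,c0,y,thr=th))
for n,c0,y in (('big',(.462,.147),0),('small',(.609,.017),0),('oblong',(.465,-.118),-28)): print(n,fit(t,n,c0,y,thr=100))
E
```

```text
{'rc': array([ 0.6412, -0.2518]), 'size': array([95.5, 95.5]), 'long_deg': -90.0, 'cc': array([ 0.6411, -0.252 ]), 'diam': 96.5}
(array([ 0.6388, -0.2514]), np.float64(-8.6), 'iou', np.float64(0.562))
(array([ 0.6422, -0.252 ]), np.float64(-11.2), 'iou', np.float64(0.915))Traceback (most recent call last):
  File "<stdin>", line 7, in <module>
  File "h.py", line 47, in fit
    M=np.zeros((n,n),np.uint8); cv2.fillPoly(M,[cv2.convexHull(np.vstack(cs))],255)
                                                               ~~~~~~~~~^^^^
    return _nx.concatenate(arrs, 0, dtype=dtype, casting=casting)
           ~~~~~~~~~~~~~~~^^^^^^^^^^^^^^^^^^^^^^^^^^^^^^^^^^^^^^^
ValueError: need at least one array to concatenate
```

>>> {"name": "servo_tool", "arguments": {
  "deltas": [
    [-1,0,0,15,0,0,6.2],
    [-1,0,0,15,0,0,6.2],
    [-1,0,0,15,0,0,6.2],
    [-1,0,0,15,0,0,6.1],
    [-1,-5,-2.4,10,0,0,0],
    [-1,0,0,20,0,0,0],
    [-1,0,0,20,0,0,0],
    [-1,0,0,15,0,0,0],
    [-1,0,0,10,0,0,0],
    [-1,0,0,9.5,0,0,0],
    [-1,0,0,0,0,0,0],
    [-1,0,0,0,0,0,0]
  ],
  "squeeze": 25
}}

```text
t: 3.93
eef_pos: [0.6408, -0.2542, 0.0142]
ee_rot: [-3.141, -0.0, 2.945]
force: [-0.4, -0.7, 0.7]
width: 0.0879
gripper_force: 0.0
```

```bash
python3 -c "
from h import *
go(.642,-.252,.013,168.8)"
```

```text
t 3.93 tcp [ 640.8 -254.2   14.2] rpy [-1.7999e+02 -1.0000e-02  1.6874e+02] q [-0.1   0.56 -0.18  0.   -0.82 -1.67] F [-0.4 -0.7  0.7] w 87.9 g 0.0
tool shift mm [-0.8  2.4  1.2] turn z deg -0.1
```

>>> {"name": "servo_tool", "arguments": {
  "deltas": [
    [-1,-0.8,2.4,0.5,0,0,0],
    [-1,0,0,0,0,0,0],
    [0.3,0,0,0,0,0,0],
    [1,0,0,0,0,0,0],
    [1,0,0,0,0,0,0],
    [1,0,0,0,0,0,0],
    [1,0,0,0,0,0,0],
    [1,0,0,0,0,0,0],
    [1,0,0,0,0,0,0],
    [1,0,0,0,0,0,0],
    [1,0,0,0,0,0,0]
  ]
}}

```text
t: 4.85
eef_pos: [0.642, -0.2516, 0.0135]
ee_rot: [-3.142, -0.0, 2.944]
force: [-0.3, 0.2, 0.3]
width: 0.046
gripper_force: 24.9
```

```bash
python3 -c "
from h import *
go(.601,.2615,.090)"
```

```text
t 4.85 tcp [ 642.  -251.6   13.5] rpy [-1.800e+02 -1.000e-02  1.687e+02] q [-0.09  0.57 -0.18  0.   -0.82 -1.68] F [-0.3  0.2  0.3] w 46.0 g 24.9
tool shift mm [140.7 495.1 -76.5]
```

>>> {"name": "servo_tool", "arguments": {
  "deltas": [
    [1,0,0,-10,0,0,0],
    [1,0,0,-20,0,0,0],
    [1,0,0,-26.5,0,0,0],
    [1,0,0,-20,0,0,0],
    [1,10,35.4,0,0,0,0],
    [1,10,35.4,0,0,0,0],
    [1,10,35.4,0,0,0,0],
    [1,10,35.4,0,0,0,0],
    [1,10,35.4,0,0,0,0],
    [1,10,35.4,0,0,0,0],
    [1,10,35.4,0,0,0,0],
    [1,10,35.4,0,0,0,0],
    [1,10,35.4,0,0,0,0],
    [1,10,35.4,0,0,0,0],
    [1,10,35.4,0,0,0,0],
    [1,10,35.4,0,0,0,0],
    [1,10,35.4,0,0,0,0],
    [1,10,35.4,0,0,0,0],
    [1,0,0,0,0,0,0],
    [1,0,0,0,0,0,0]
  ]
}}

```text
t: 6.52
eef_pos: [0.6013, 0.2641, 0.0903]
ee_rot: [3.141, -0.0, 2.947]
force: [0.0, -0.1, -1.9]
width: 0.0461
gripper_force: 24.9
```

```bash
python3 -c "
from h import *
go(.601,.2615,.0100)"
```

```text
t 6.52 tcp [601.3 264.1  90.3] rpy [179.99  -0.   168.87] q [ 0.71  0.44 -0.2  -0.   -0.94 -2.47] F [ 0.  -0.1 -1.9] w 46.1 g 24.9
tool shift mm [-0.2 -2.6 80.3]
```

>>> {"name": "servo_tool", "arguments": {
  "deltas": [
    [1,0,-2.6,20,0,0,0],
    [1,0,0,25,0,0,0],
    [1,0,0,18,0,0,0],
    [1,0,0,10,0,0,0],
    [1,0,0,5,0,0,0],
    [1,0,0,2.5,0,0,0],
    [1,0,0,0,0,0,0],
    [1,0,0,0,0,0,0]
  ]
}}

```text
t: 7.18
eef_pos: [0.6022, 0.2595, 0.0107]
ee_rot: [3.14, 0.001, 2.944]
force: [-0.0, -0.4, -1.9]
width: 0.0462
gripper_force: 24.9
```

>>> {"name": "servo_tool", "arguments": {
  "deltas": [
    [-1,0,0,0,0,0,0],
    [-1,0,0,0,0,0,0],
    [-1,0,0,0,0,0,0],
    [-1,0,0,0,0,0,0],
    [-1,0,0,0,0,0,0],
    [-1,0,0,-10,0,0,0],
    [-1,0,0,-20,0,0,0],
    [-1,0,0,-35,0,0,-5],
    [-1,0,0,-35,0,0,-5],
    [-1,0,0,-35,0,0,-5],
    [-1,0,0,0,0,0,-5],
    [-1,0,0,0,0,0,-5],
    [-1,0,0,0,0,0,0]
  ]
}}

```text
t: 8.27
eef_pos: [0.6016, 0.2595, 0.1464]
ee_rot: [3.141, 0.002, -2.899]
force: [0.4, 1.0, 0.3]
width: 0.0876
gripper_force: 0.0
```

```bash
sed -i 's/np.ones((5,5)))\n    yy/X/; /yy,xx=/i\    m=cv2.morphologyEx(m,cv2.MORPH_OPEN,np.ones((11,11)))' h.py; sed -i 's/thr=90,half=.06,s/thr=120,half=.06,s/' h.py
python3 -c "
from h import *
w=arm.grab_frame('wrist'); print(fit(w,'square',(.601,.2615),-11,zb=.006,thr=80))
go(.464,.147,.150)"
```

```text
(array([0.599 , 0.2597]), np.float64(-9.4), 'iou', np.float64(0.582))
t 8.32 tcp [601.3 259.3 145.5] rpy [ 1.7997e+02  5.0000e-02 -1.6638e+02] q [ 0.7   0.38 -0.14 -0.   -1.04 -2.04] F [ 0.9 -0.1 -0.6] w 87.5 g 0.0
tool shift mm [159.9 -76.8  -4.6]
```

>>> {"name": "servo_tool", "arguments": {
  "deltas": [
    [-1,32,-15.4,0,0,0,0],
    [-1,32,-15.4,0,0,0,0],
    [-1,32,-15.4,0,0,0,0],
    [-1,32,-15.4,0,0,0,0],
    [-1,32,-15.4,-4,0,0,0],
    [-1,0,0,0,0,0,0],
    [-1,0,0,0,0,0,0],
    [-1,0,0,0,0,0,0]
  ]
}}

```text
t: 8.98
eef_pos: [0.4645, 0.1468, 0.1491]
ee_rot: [3.141, 0.001, -2.904]
force: [0.5, -0.1, -0.7]
width: 0.0879
gripper_force: 0.0
```

```bash
python3 -c "
from h import *
w=arm.grab_frame('wrist'); c=(.463,.147)
print(plate(w,c,205,.065))
for th in (100,130): print(fit(w,'big',c,thr=th))
cv2.imwrite('pics/w2.png',rectify(w,c,.036)[:,:,::-1])
go(.463,.147,.013)"
```

```text
{'rc': array([0.4619, 0.1466]), 'size': array([74.9, 75. ]), 'long_deg': 67.7, 'cc': array([0.4618, 0.1465]), 'diam': 103.9}
(array([0.4553, 0.142 ]), np.float64(11.8), 'iou', np.float64(0.726))
(array([0.4561, 0.1429]), np.float64(20.6), 'iou', np.float64(0.781))
t 9.03 tcp [464.8 147.  148.8] rpy [ 1.8000e+02  3.0000e-02 -1.6639e+02] q [ 0.71  0.12 -0.5   0.   -0.95 -2.04] F [ 0.4 -0.4 -0.4] w 87.5 g 0.0
tool shift mm [  1.8   0.4 135.8]
```

View pics/w2.png

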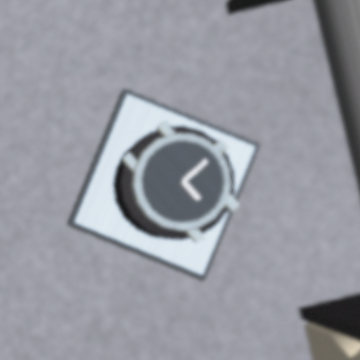

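>>> {"name": "servo_tool", "arguments": {
  "deltas": [
    [-1,2.8,0.3,25,0,0,0],
    [-1,0,0,35,0,0,0],
    [-1,0,0,35,0,0,0],
    [-1,0,0,20,0,0,0],
    [-1,0,0,12,0,0,0],
    [-1,0,0,8,0,0,0],
    [-1,0,0,0,0,0,0],
    [-1,0,0,0,0,0,0],
    [1,0,0,0,0,0,0],
    [1,0,0,0,0,0,0],
    [1,0,0,0,0,0,0],
    [1,0,0,0,0,0,0],
    [1,0,0,0,0,0,0],
    [1,0,0,0,0,0,0],
    [1,0,0,0,0,0,0],
    [1,0,0,0,0,0,0]
  ]
}}

```text
t: 10.37
eef_pos: [0.4615, 0.1463, 0.014]
ee_rot: [3.141, 0.001, -2.902]
force: [-1.3, 0.2, 7.0]
width: 0.0574
gripper_force: 25.0
```

```bash
python3 -c "
from h import *
go(.6412,-.2517,.110)"
```

```text
t 10.37 tcp [461.5 146.3  14. ] rpy [ 1.7999e+02  3.0000e-02 -1.6630e+02] q [ 0.71  0.3  -0.66  0.   -0.61 -2.05] F [-1.3  0.2  7. ] w 57.4 g 25.0
tool shift mm [ -80.3 -429.2  -96. ]
```

>>> {"name": "servo_tool", "arguments": {
  "deltas": [
    [1,0,0,-8,0,0,0],
    [1,0,0,-20,0,0,0],
    [1,0,0,-35,0,0,0],
    [1,0,0,-33,0,0,0],
    [1,-6.2,-33,0,0,0,0],
    [1,-6.2,-33,0,0,0,0],
    [1,-6.2,-33,0,0,0,0],
    [1,-6.2,-33,0,0,0,0],
    [1,-6.2,-33,0,0,0,0],
    [1,-6.2,-33,0,0,0,0],
    [1,-6.2,-33,0,0,0,0],
    [1,-6.2,-33,0,0,0,0],
    [1,-6.2,-33,0,0,0,0],
    [1,-6.2,-33,0,0,0,0],
    [1,-6.2,-33,0,0,0,0],
    [1,-6.2,-33,0,0,0,0],
    [1,-6.2,-33,0,0,0,0],
    [1,0,0,0,0,0,0],
    [1,0,0,0,0,0,0],
    [1,0,0,0,0,0,0]
  ]
}}

```text
t: 12.03
eef_pos: [0.6404, -0.2516, 0.1088]
ee_rot: [3.141, -0.002, -2.904]
force: [0.2, 0.2, -2.8]
width: 0.0576
gripper_force: 25.0
```

```bash
python3 -c "
from h import *
go(.6412,-.2517,.0143)
w=arm.grab_frame('wrist'); cv2.imwrite('pics/w3.png',w['color'][:,:,::-1]); s=arm.get_state(); p=s['eef_pos']+[0,0,.027]; print(pix(w,p), pix(w,p+[0,0,-.02]))"
```

```text
t 12.03 tcp [ 640.4 -251.6  108.8] rpy [ 1.7994e+02 -9.0000e-02 -1.6637e+02] q [-0.09  0.47 -0.1  -0.   -1.01 -1.24] F [ 0.2  0.2 -2.8] w 57.6 g 25.0
tool shift mm [-0.9 -0.4 94.5] 
[326.98302689 281.43697809] [326.77872142 262.72621733]
```

View pics/w3.png

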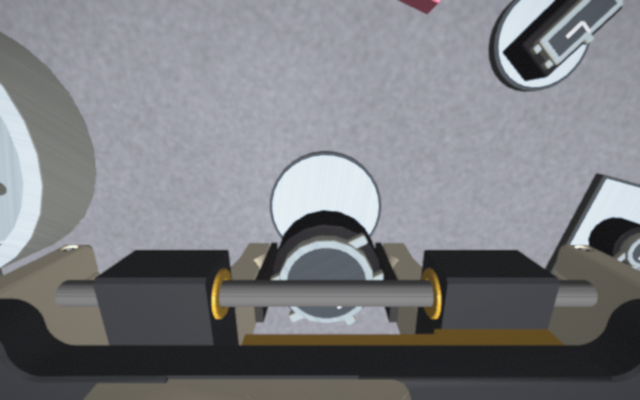

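The held big watch sits centred between the fingers (case centre near (327,280), predicted (327,281)), level over plate_big. Lowering.

>>> {"name": "servo_tool", "arguments": {
  "deltas": [
    [1,-0.9,-0.4,20,0,0,0],
    [1,0,0,30,0,0,0],
    [1,0,0,22,0,0,0],
    [1,0,0,12,0,0,0],
    [1,0,0,6,0,0,0],
    [1,0,0,3.5,0,0,0],
    [1,0,0,0,0,0,0],
    [1,0,0,0,0,0,0],
    [1,0,0,0,0,0,0]
  ]
}}

```text
t: 12.83
eef_pos: [0.6432, -0.2518, 0.0176]
ee_rot: [-3.141, 0.002, -2.902]
force: [0.0, -0.3, -3.3]
width: 0.0575
gripper_force: 25.0
```

```bash
python3 -c "
from h import *
go(.6412,-.2517,.0140)"
```

```text
t 12.83 tcp [ 643.2 -251.8   17.6] rpy [-1.7995e+02  1.2000e-01 -1.6629e+02] q [-0.09  0.56 -0.18  0.   -0.83 -1.24] F [ 0.  -0.3 -3.3] w 57.5 g 25.0
tool shift mm [1.9 0.5 3.6]
```

>>> {"name": "servo_tool", "arguments": {
  "deltas": [
    [1,1.9,0.5,2.5,0,0,0],
    [1,0,0,0.8,0,0,0],
    [1,0,0,0,0,0,0],
    [1,0,0,0,0,0,0],
    [1,0,0,0,0,0,0]
  ]
}}

```text
t: 13.25
eef_pos: [0.6407, -0.2518, 0.0141]
ee_rot: [-3.141, 0.001, -2.902]
force: [-2.8, 1.5, 6.3]
width: 0.0574
gripper_force: 25.0
```

>>> {"name": "servo_tool", "arguments": {
  "deltas": [
    [-1,0,0,0,0,0,0],
    [-1,0,0,0,0,0,0],
    [-1,0,0,0,0,0,0],
    [-1,0,0,0,0,0,0],
    [-1,0,0,0,0,0,0],
    [-1,0,0,-12,0,0,0],
    [-1,0,0,-20,0,0,0],
    [-1,0,0,-35,0,0,0],
    [-1,0,0,-35,0,0,0],
    [-1,0,0,-35,0,0,0],
    [-1,0,0,0,0,0,0],
    [-1,0,0,0,0,0,0]
  ]
}}

```text
t: 14.25
eef_pos: [0.6419, -0.252, 0.1539]
ee_rot: [-3.139, 0.006, -2.902]
force: [-0.6, -0.7, -1.1]
width: 0.0878
gripper_force: 0.0
```

```bash
cat >> h.py <<'E'
def dial(f,c,half=.05,lo=40,hi=125):
    # dial on top (z=.044 over plate): grey component nearest the middle
    im=rectify(f,c,.044,half); g=cv2.cvtColor(im,cv2.COLOR_RGB2GRAY); n=len(g)
    m=cv2.morphologyEx(((g<hi)&(g>lo)).astype(np.uint8),cv2.MORPH_OPEN,np.ones((5,5)))
    k,l,st,ce=cv2.connectedComponentsWithStats(m); i=l[n//2,n//2] or min(range(1,k),key=lambda j:np.hypot(*(ce[j]-n/2))+(st[j,4]<200)*999)
    h=cv2.convexHull(np.argwhere(l==i)[:,::-1].astype(np.int32)); r=cv2.minAreaRect(h); a=-r[2] if r[1][0]>=r[1][1] else -r[2]-90
    return towld(c,r[0],half).round(4),(np.array(r[1])*.5).round(1),round((a+90)%180-90,1)
E
python3 -c "
from h import *
w=arm.grab_frame('wrist'); c=(.6412,-.2517); print(plate(w,c,205,.065)); print(dial(w,c)); 
cv2.imwrite('pics/w4.png',rectify(w,c,.044)[:,:,::-1])
go(.601,.260,.115,168.8)"
```

```text
{'rc': array([ 0.641, -0.252]), 'size': array([95.5, 95.5]), 'long_deg': -90.0, 'cc': array([ 0.641 , -0.2519]), 'diam': 96.6}
(array([ 0.6407, -0.2514]), array([37.5, 38. ]), 0.0)
t 14.3 tcp [ 640.6 -251.7  151.5] rpy [-1.7996e+02  1.4000e-01 -1.6631e+02] q [-0.09  0.43 -0.06 -0.   -1.08 -1.24] F [-0.4  0.3 -1.5] w 87.7 g 0.0
tool shift mm [-82.5 506.5  36.4] turn z deg 24.9
```

View pics/w4.png

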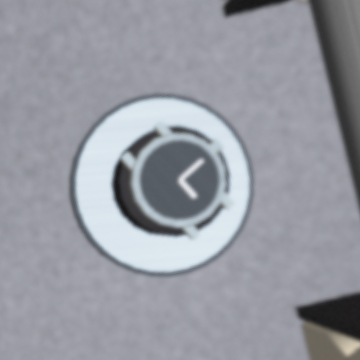

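Big watch is centred on its plate within 1 mm. Next the square watch from the mat.

>>> {"name": "servo_tool", "arguments": {
  "deltas": [
    [-1,-5.9,36.2,0,0,0,0],
    [-1,-5.9,36.2,0,0,0,0],
    [-1,-5.9,36.2,0,0,0,0],
    [-1,-5.9,36.2,0,0,0,0],
    [-1,-5.9,36.2,0,0,0,0],
    [-1,-5.9,36.2,0,0,0,0],
    [-1,-5.9,36.2,0,0,0,0],
    [-1,-5.9,36.2,0,0,0,0],
    [-1,-5.9,36.2,0,0,0,0],
    [-1,-5.9,36.2,0,0,0,0],
    [-1,-5.9,36.2,0,0,0,0],
    [-1,-5.9,36.2,0,0,0,0],
    [-1,-5.9,36.2,0,0,0,0],
    [-1,-5.9,36.2,0,0,0,0],
    [-1,0,0,0,0,0,0],
    [-1,0,0,0,0,0,0],
    [-1,0,0,0,0,0,0]
  ]
}}

```text
t: 15.72
eef_pos: [0.5997, 0.26, 0.1485]
ee_rot: [-3.141, -0.002, -2.902]
force: [0.1, 0.1, 0.1]
width: 0.0876
gripper_force: 0.0
```

```bash
sed -i 's/def dial(f,c,half=.05,lo=40,hi=125)/def dial(f,c,half=.05,lo=40,hi=125,z=.044)/; s/im=rectify(f,c,.044,half)/im=rectify(f,c,z,half)/' h.py
python3 -c "
from h import *
w=arm.grab_frame('wrist'); c=(.602,.2595); print(dial(w,c,z=.04))
go(.602,.2595,.0095,168.8)"
```

```text
(array([0.6026, 0.2599]), array([26.9, 27. ]), 77.8)
t 15.77 tcp [600.  259.4 148.8] rpy [-1.7995e+02 -1.1000e-01 -1.6632e+02] q [ 0.71  0.38 -0.14 -0.   -1.05 -2.04] F [0.1 0.  0.4] w 87.6 g 0.0
tool shift mm [ -2.3  -0.2 139.3] turn z deg 24.9
```

>>> {"name": "servo_tool", "arguments": {
  "deltas": [
    [-1,0,0,20,0,0,6.2],
    [-1,0,0,20,0,0,6.2],
    [-1,0,0,20,0,0,6.2],
    [-1,0,0,15,0,0,6.2],
    [-1,-2.3,0.7,10,0,0,0],
    [-1,0,0,20,0,0,0],
    [-1,0,0,17,0,0,0],
    [-1,0,0,12,0,0,0],
    [-1,0,0,5,0,0,0],
    [-1,0,0,0,0,0,0],
    [-1,0,0,0,0,0,0],
    [1,0,0,0,0,0,0],
    [1,0,0,0,0,0,0],
    [1,0,0,0,0,0,0],
    [1,0,0,0,0,0,0],
    [1,0,0,0,0,0,0],
    [1,0,0,0,0,0,0],
    [1,0,0,0,0,0,0],
    [1,0,0,0,0,0,0]
  ]
}}

```text
t: 17.35
eef_pos: [0.6029, 0.2605, 0.0109]
ee_rot: [-3.142, 0.0, 2.948]
force: [-0.5, 0.1, 1.7]
width: 0.0456
gripper_force: 24.9
```

```bash
python3 -c "
from h import *
go(.462,.1467,.09,157.7)"
```

```text
t 17.35 tcp [602.9 260.5  10.9] rpy [-180.     0.   168.9] q [ 0.7   0.53 -0.27  0.   -0.78 -2.47] F [-0.5  0.1  1.7] w 45.6 g 24.9
tool shift mm [ 116.3 -138.8  -79.1] turn z deg 11.2
```

>>> {"name": "servo_tool", "arguments": {
  "deltas": [
    [1,0,0,-10,0,0,0],
    [1,0,0,-20,0,0,0],
    [1,0,0,-30,0,0,0],
    [1,0,0,-20,0,0,0],
    [1,23.2,-27.8,0,0,0,0],
    [1,23.2,-27.8,0,0,0,0],
    [1,23.2,-27.8,0,0,0,0],
    [1,23.2,-27.8,0,0,0,0],
    [1,23.2,-27.8,0,0,0,0],
    [1,0,0,10,0,0,5.6],
    [1,0,0,10,0,0,5.6],
    [1,0,0,20,0,0,0],
    [1,0,0,15,0,0,0],
    [1,0,0,8,0,0,0],
    [1,0,0,5,0,0,0],
    [1,0,0,0,0,0,0],
    [1,0,0,0,0,0,0],
    [1,0,0,0,0,0,0]
  ]
}}

```text
t: 18.85
eef_pos: [0.4628, 0.1468, 0.0235]
ee_rot: [3.141, 0.001, 2.752]
force: [-0.5, -0.5, -1.6]
width: 0.046
gripper_force: 24.9
```

```bash
python3 -c "
from h import *
go(.462,.1467,.0149,157.7)"
```

```text
t 18.85 tcp [462.8 146.8  23.5] rpy [1.7995e+02 4.0000e-02 1.5771e+02] q [ 0.71  0.29 -0.65  0.   -0.63 -2.67] F [-0.5 -0.5 -1.6] w 46.0 g 24.9
tool shift mm [ 0.7 -0.4  8.6] turn z deg 0.0
```

>>> {"name": "servo_tool", "arguments": {
  "deltas": [
    [1,0.5,-0.3,4,0,0,0],
    [1,0,0,3,0,0,0],
    [1,0,0,1.4,0,0,0],
    [1,0,0,0,0,0,0],
    [1,0,0,0,0,0,0],
    [1,0,0,0,0,0,0]
  ]
}}

```text
t: 19.35
eef_pos: [0.4617, 0.1464, 0.0148]
ee_rot: [3.142, 0.0, 2.753]
force: [-2.6, 0.2, 5.4]
width: 0.0461
gripper_force: 24.9
```

>>> {"name": "servo_tool", "arguments": {
  "deltas": [
    [-1,0,0,0,0,0,0],
    [-1,0,0,0,0,0,0],
    [-1,0,0,0,0,0,0],
    [-1,0,0,0,0,0,0],
    [-1,0,0,0,0,0,0],
    [-1,0,0,-10,0,0,0],
    [-1,0,0,-20,0,0,0],
    [-1,0,0,-35,0,0,0],
    [-1,0,0,-35,0,0,-6],
    [-1,0,0,-35,0,0,-6],
    [-1,0,0,0,0,0,-6],
    [-1,0,0,0,0,0,0],
    [-1,0,0,0,0,0,0]
  ]
}}

```text
t: 20.43
eef_pos: [0.4613, 0.1463, 0.1492]
ee_rot: [3.141, -0.0, 3.063]
force: [0.3, -0.4, 0.1]
width: 0.0876
gripper_force: 0.0
```

```bash
python3 -c "
from h import *
w=arm.grab_frame('wrist'); c=(.462,.147); print(plate(w,c,205,.065)); print(dial(w,c))
go(.4655,-.1178,.15)"
```

```text
{'rc': array([0.4618, 0.1467]), 'size': array([74.9, 75. ]), 'long_deg': 67.5, 'cc': array([0.462 , 0.1465]), 'diam': 103.5}
(array([0.4614, 0.1469]), array([26.9, 26.7]), -22.8)
t 20.48 tcp [461.  146.  148.6] rpy [-1.7996e+02 -7.0000e-02  1.7548e+02] q [ 0.71  0.11 -0.51 -0.   -0.95 -2.36] F [ 0.8  0.3 -0.8] w 87.9 g 0.0
tool shift mm [ -25.2 -262.6   -1.3]
```

>>> {"name": "servo_tool", "arguments": {
  "deltas": [
    [-1,-3.1,-32.8,0,0,0,0],
    [-1,-3.1,-32.8,0,0,0,0],
    [-1,-3.1,-32.8,0,0,0,0],
    [-1,-3.1,-32.8,0,0,0,0],
    [-1,-3.1,-32.8,0,0,0,0],
    [-1,-3.1,-32.8,0,0,0,0],
    [-1,-3.1,-32.8,0,0,0,0],
    [-1,-3.1,-32.8,0,0,0,0],
    [-1,0,0,0,0,0,0],
    [-1,0,0,0,0,0,0],
    [-1,0,0,0,0,0,0]
  ]
}}

```text
t: 21.4
eef_pos: [0.466, -0.1173, 0.1482]
ee_rot: [-3.141, -0.002, 3.063]
force: [0.5, -0.4, -0.4]
width: 0.0876
gripper_force: 0.0
```

```bash
python3 -c "
from h import *
w=arm.grab_frame('wrist'); c=(.4655,-.118); print(plate(w,c,205,.05)); d=dial(w,c); print(d)
cv2.imwrite('pics/w5.png',rectify(w,c,.044)[:,:,::-1])
go(d[0][0],d[0][1],.0145,d[2]+180)"
```

```text
{'rc': array([ 0.4638, -0.1175]), 'size': array([56.4, 68.2]), 'long_deg': 63.1, 'cc': array([ 0.4649, -0.118 ]), 'diam': 68.8}
(array([ 0.4629, -0.1179]), array([42.7, 12.7]), -30.6)
t 21.45 tcp [ 466.3 -116.8  148.5] rpy [-1.7998e+02 -1.0000e-01  1.7562e+02] q [ 0.16  0.11 -0.51 -0.   -0.95 -1.81] F [-0.2  0.1 -0. ] w 87.4 g 0.0
tool shift mm [  3.   -1.3 134. ] turn z deg 26.2
```

View pics/w5.png

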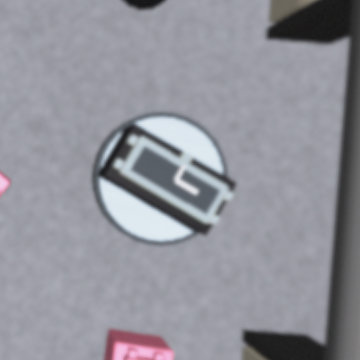

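>>> {"name": "servo_tool", "arguments": {
  "deltas": [
    [-1,0,0,15,0,0,6.6],
    [-1,0,0,15,0,0,6.6],
    [-1,0,0,15,0,0,6.5],
    [-1,0,0,15,0,0,6.5],
    [-1,2.4,-2.7,10,0,0,0],
    [-1,0,0,25,0,0,0],
    [-1,0,0,20,0,0,0],
    [-1,0,0,12,0,0,0],
    [-1,0,0,7,0,0,0],
    [-1,0,0,0,0,0,0],
    [-1,0,0,0,0,0,0],
    [1,0,0,0,0,0,0],
    [1,0,0,0,0,0,0],
    [1,0,0,0,0,0,0],
    [1,0,0,0,0,0,0],
    [1,0,0,0,0,0,0],
    [1,0,0,0,0,0,0],
    [1,0,0,0,0,0,0],
    [1,0,0,0,0,0,0],
    [1,0,0,0,0,0,0]
  ]
}}

```text
t: 23.12
eef_pos: [0.4633, -0.1183, 0.0154]
ee_rot: [-3.142, -0.0, 2.609]
force: [-0.1, 0.6, 1.4]
width: 0.0334
gripper_force: 0.0
```

```bash
python3 -c "
from h import *
go(.601,.2615,.12)"
```

```text
t 23.12 tcp [ 463.3 -118.3   15.4] rpy [-180.     -0.    149.49] q [ 0.16  0.29 -0.67 -0.   -0.61 -2.27] F [-0.1  0.6  1.4] w 33.4 g 0.0
tool shift mm [  74.2  397.1 -104.7]
```

>>> {"name": "servo_tool", "arguments": {
  "deltas": [
    [1,0,0,0,0,0,0],
    [1,0,0,0,0,0,0],
    [1,0,0,0,0,0,0],
    [1,0,0,-10,0,0,0],
    [1,0,0,-20,0,0,0],
    [1,0,0,-25,0,0,-5.9],
    [1,0,0,-20,0,0,-5.9],
    [1,0,0,-20,0,0,-5.8],
    [1,0,0,-10,0,0,-5.8],
    [1,0,0,0,0,0,-5.8],
    [1,0,0,0,0,0,0]
  ]
}}

```text
t: 24.03
eef_pos: [0.4636, -0.1181, 0.121]
ee_rot: [3.141, 0.002, 3.123]
force: [-0.2, -0.8, -1.4]
width: 0.0319
gripper_force: 25.0
```

>>> {"name": "servo_tool", "arguments": {
  "deltas": [
    [1,-11.7,34.8,0,0,0,0],
    [1,-11.7,34.8,0,0,0,0],
    [1,-11.7,34.8,0,0,0,0],
    [1,-11.7,34.8,0,0,0,0],
    [1,-11.7,34.8,0,0,0,0],
    [1,-11.7,34.8,0,0,0,0],
    [1,-11.7,34.8,0,0,0,0],
    [1,-11.7,34.8,0,0,0,0],
    [1,-11.7,34.8,0,0,0,0],
    [1,-11.7,34.8,0,0,0,0],
    [1,-11.7,34.8,0,0,0,0],
    [1,0,0,30,0,0,0],
    [1,0,0,30,0,0,0],
    [1,0,0,25,0,0,0],
    [1,0,0,10,0,0,0],
    [1,0,0,0,0,0,0],
    [1,0,0,0,0,0,0],
    [1,0,0,0,0,0,0]
  ]
}}

```text
t: 25.53
eef_pos: [0.6017, 0.262, 0.0269]
ee_rot: [3.141, 0.002, 3.118]
force: [0.3, 0.8, -0.2]
width: 0.0322
gripper_force: 25.0
```

```bash
python3 -c "
from h import *
go(.601,.2615,.0118,178.7)"
```

```text
t 25.53 tcp [601.7 262.   26.9] rpy [1.7994e+02 1.0000e-01 1.7866e+02] q [ 0.71  0.51 -0.26  0.   -0.81 -2.3 ] F [ 0.3  0.8 -0.2] w 32.2 g 25.0
tool shift mm [ 0.7 -0.5 15.1] turn z deg -0.0
```

>>> {"name": "servo_tool", "arguments": {
  "deltas": [
    [1,0,0,8,0,0,0],
    [1,0,0,5,0,0,0],
    [1,0,0,2.3,0,0,0],
    [1,0,0,0,0,0,0],
    [1,0,0,0,0,0,0],
    [1,0,0,0,0,0,0],
    [-1,0,0,0,0,0,0],
    [-1,0,0,0,0,0,0],
    [-1,0,0,0,0,0,0],
    [-1,0,0,0,0,0,0],
    [-1,0,0,0,0,0,0],
    [-1,0,0,-10,0,0,0],
    [-1,0,0,-20,0,0,0],
    [-1,0,0,-35,0,0,0],
    [-1,0,0,-35,0,0,0],
    [-1,0,0,-35,0,0,0],
    [-1,0,0,0,0,0,0]
  ]
}}

```text
t: 26.95
eef_pos: [0.6044, 0.2635, 0.1542]
ee_rot: [3.135, 0.011, 3.12]
force: [0.5, 1.1, 1.3]
width: 0.0877
gripper_force: 0.0
```

>>> {"name": "servo_tool", "arguments": {
  "deltas": [
    [-1,-1.3,-35,0,0,0,0],
    [-1,-1.3,-35,0,0,0,0],
    [-1,-1.3,-35,0,0,0,0],
    [-1,-1.3,-35,0,0,0,0],
    [-1,-1.3,-35,0,0,0,0],
    [-1,-1.3,-35,0,0,0,0],
    [-1,-1.3,-35,0,0,0,0],
    [-1,0,0,0,0,0,0],
    [-1,0,0,0,0,0,0],
    [-1,0,0,0,0,0,0]
  ]
}}

```text
t: 27.78
eef_pos: [0.6044, 0.0162, 0.1456]
ee_rot: [3.141, 0.001, 3.118]
force: [-0.2, 0.5, -0.9]
width: 0.0876
gripper_force: 0.0
```

```bash
python3 -c "
from h import *
w=arm.grab_frame('wrist'); t=arm.grab_frame('top'); c=(.605,.016); print(plate(w,c,205,.065)); d=dial(w,c); print(d)
print('small plate',plate(t,(.4655,-.118),150,.055)); print('mat',dial(w,(.601,.2615),z=.04))
cv2.imwrite('pics/w6.png',rectify(w,c,.044)[:,:,::-1])
go(d[0][0],d[0][1],.0145)"
```

```text
{'rc': array([0.6047, 0.0159]), 'size': array([98.5, 58.6]), 'long_deg': -1.0, 'cc': array([0.6047, 0.0159]), 'diam': 113.1}
(array([0.6016, 0.0159]), array([20.4, 15. ]), -66.6)
small plate {'rc': array([ 0.4653, -0.1177]), 'size': array([109.5, 109.5]), 'long_deg': -90.0, 'cc': array([ 0.4653, -0.1178]), 'diam': 154.9}
mat (array([0.601, 0.262]), array([43.1, 13.4]), -1.2)
t 27.88 tcp [604.4  17.2 145.3] rpy [1.7999e+02 2.0000e-02 1.7874e+02] q [ 0.35  0.31 -0.26 -0.   -1.   -1.94] F [-0.3 -0.2 -0.1] w 87.7 g 0.0
tool shift mm [  2.8  -1.4 130.8]
```

View pics/w6.png

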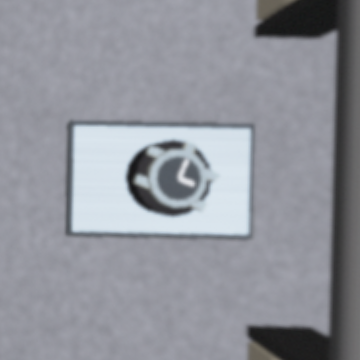

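>>> {"name": "servo_tool", "arguments": {
  "deltas": [
    [-1,0,0,25,0,0,0],
    [-1,0,0,35,0,0,0],
    [-1,0,0,35,0,0,0],
    [-1,0,0,20,0,0,0],
    [-1,0,0,10,0,0,0],
    [-1,0,0,6,0,0,0],
    [-1,0,0,0,0,0,0],
    [-1,0,0,0,0,0,0],
    [1,0,0,0,0,0,0],
    [1,0,0,0,0,0,0],
    [1,0,0,0,0,0,0],
    [1,0,0,0,0,0,0],
    [1,0,0,0,0,0,0],
    [1,0,0,0,0,0,0],
    [1,0,0,0,0,0,0],
    [1,0,0,0,0,0,0],
    [1,0,0,0,0,0,0],
    [1,0,0,0,0,0,0],
    [1,0,0,0,0,0,0],
    [1,0,0,0,0,0,0]
  ]
}}

```text
t: 29.55
eef_pos: [0.6042, 0.0164, 0.0141]
ee_rot: [-3.142, -0.0, 3.119]
force: [-0.6, -0.3, 0.3]
width: 0.0394
gripper_force: 25.0
```

```bash
python3 -c "
from h import *
f=arm.grab_frame('top'); im=rectify(f,(.4655,-.118),.01,.055); g=cv2.cvtColor(im,cv2.COLOR_RGB2GRAY); 
for th in (170,185): print('small plate',plate(f,(.4655,-.118),th,.045))
go(.4653,-.1178,.115)"
```

```text
small plate {'rc': array([ 0.4653, -0.1178]), 'size': array([89.5, 89.5]), 'long_deg': -90.0, 'cc': array([ 0.4653, -0.1178]), 'diam': 126.6}
small plate {'rc': array([ 0.4653, -0.1175]), 'size': array([71. , 71.5]), 'long_deg': 0.0, 'cc': array([ 0.465 , -0.1177]), 'diam': 72.2}
t 29.6 tcp [604.2  16.4  14.1] rpy [-180.      0.    178.69] q [ 0.35  0.46 -0.39  0.   -0.73 -1.94] F [-0.8 -0.4  0.3] w 39.6 g 25.0
tool shift mm [ 135.8 -137.3 -100.9]
```

>>> {"name": "servo_tool", "arguments": {
  "deltas": [
    [1,0,0,-10,0,0,0],
    [1,0,0,-20,0,0,0],
    [1,0,0,-35,0,0,0],
    [1,0,0,-35,0,0,0],
    [1,22.6,-22.9,0,0,0,0],
    [1,22.6,-22.9,0,0,0,0],
    [1,22.6,-22.9,0,0,0,0],
    [1,22.6,-22.9,0,0,0,0],
    [1,22.6,-22.9,0,0,0,0],
    [1,22.6,-22.9,0,0,0,0],
    [1,0,0,35,0,0,0],
    [1,0,0,30,0,0,0],
    [1,0,0,20,0,0,0],
    [1,0,0,5,0,0,0],
    [1,0,0,0,0,0,0],
    [1,0,0,0,0,0,0],
    [1,0,0,0,0,0,0]
  ]
}}

```text
t: 31.02
eef_pos: [0.4667, -0.1177, 0.0254]
ee_rot: [3.141, 0.002, 3.119]
force: [0.1, -0.1, -1.6]
width: 0.0393
gripper_force: 25.0
```

```bash
python3 -c "
from h import *
go(.4652,-.1177,.0143)"
```

```text
t 31.02 tcp [ 466.7 -117.7   25.4] rpy [1.7999e+02 1.2000e-01 1.7873e+02] q [ 0.16  0.28 -0.66  0.   -0.63 -1.76] F [ 0.1 -0.1 -1.6] w 39.3 g 25.0
tool shift mm [ 1.5 -0.  11.1]
```

>>> {"name": "servo_tool", "arguments": {
  "deltas": [
    [1,1,0,5,0,0,0],
    [1,0,0,4,0,0,0],
    [1,0,0,1.9,0,0,0],
    [1,0,0,0,0,0,0],
    [1,0,0,0,0,0,0],
    [1,0,0,0,0,0,0],
    [-1,0,0,0,0,0,0],
    [-1,0,0,0,0,0,0],
    [-1,0,0,0,0,0,0],
    [-1,0,0,0,0,0,0],
    [-1,0,0,0,0,0,0],
    [-1,0,0,-10,0,0,0],
    [-1,0,0,-20,0,0,0],
    [-1,0,0,-35,0,0,0],
    [-1,0,0,-35,0,0,0],
    [-1,0,0,-35,0,0,0],
    [-1,0,0,0,0,0,0],
    [-1,0,0,0,0,0,0]
  ]
}}

```text
t: 32.52
eef_pos: [0.4659, -0.1177, 0.1503]
ee_rot: [3.141, 0.005, 3.119]
force: [-0.5, -0.3, -1.5]
width: 0.0874
gripper_force: 0.0
```

```bash
python3 -c "
from h import *
w=arm.grab_frame('wrist'); c=(.465,-.118); print(plate(w,c,205,.055)); print(dial(w,c))
cv2.imwrite('pics/w7.png',rectify(w,c,.044)[:,:,::-1])
go(.601,.262,.15,178.7)"
```

```text
{'rc': array([ 0.465, -0.118]), 'size': array([68., 68.]), 'long_deg': -90.0, 'cc': array([ 0.4649, -0.118 ]), 'diam': 68.7}
(array([ 0.4621, -0.1186]), array([20.4, 14.6]), -68.2)
t 32.57 tcp [ 464.7 -117.7  148.7] rpy [1.7996e+02 1.0000e-01 1.7868e+02] q [ 0.16  0.1  -0.52 -0.   -0.95 -1.76] F [-0.3 -0.2 -1.1] w 87.9 g 0.0
tool shift mm [-127.5  382.8   -0.9] turn z deg -0.0
```

View pics/w7.png

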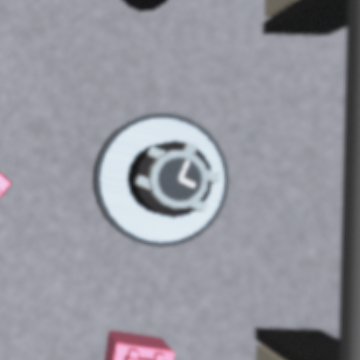

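Small watch is centred: its dial is at crop (180,178), which is the plate centre. Last, the oblong watch.

>>> {"name": "servo_tool", "arguments": {
  "deltas": [
    [-1,-11.6,34.8,0,0,0,0],
    [-1,-11.6,34.8,0,0,0,0],
    [-1,-11.6,34.8,0,0,0,0],
    [-1,-11.6,34.8,0,0,0,0],
    [-1,-11.6,34.8,0,0,0,0],
    [-1,-11.6,34.8,0,0,0,0],
    [-1,-11.6,34.8,0,0,0,0],
    [-1,-11.6,34.8,0,0,0,0],
    [-1,-11.6,34.8,0,0,0,0],
    [-1,-11.6,34.8,0,0,0,0],
    [-1,-11.6,34.8,0,0,0,0],
    [-1,0,0,0,0,0,0],
    [-1,0,0,0,0,0,0],
    [-1,0,0,0,0,0,0]
  ]
}}

```text
t: 33.73
eef_pos: [0.5998, 0.2615, 0.1459]
ee_rot: [-3.139, -0.003, 3.119]
force: [-0.4, -0.9, -0.4]
width: 0.0873
gripper_force: 0.0
```

```bash
python3 -c "
from h import *
w=arm.grab_frame('wrist'); d=dial(w,(.601,.2615),z=.04); print(d)
go(d[0][0],d[0][1],.0110,d[2]+180)"
```

```text
(array([0.6007, 0.2619]), array([42.6, 12.7]), -1.6)
t 33.78 tcp [599.9 261.  146.5] rpy [-1.7990e+02 -1.3000e-01  1.7868e+02] q [ 0.71  0.38 -0.14 -0.   -1.05 -2.3 ] F [-0.5  0.2  0.2] w 87.5 g 0.0
tool shift mm [ -1.1   1.1 135.5] turn z deg 0.3
```

>>> {"name": "servo_tool", "arguments": {
  "deltas": [
    [-1,-0.8,0.8,25,0,0,0],
    [-1,0,0,35,0,0,0],
    [-1,0,0,35,0,0,0],
    [-1,0,0,22,0,0,0],
    [-1,0,0,12,0,0,0],
    [-1,0,0,6,0,0,0],
    [-1,0,0,0,0,0,0],
    [-1,0,0,0,0,0,0],
    [1,0,0,0,0,0,0],
    [1,0,0,0,0,0,0],
    [1,0,0,0,0,0,0],
    [1,0,0,0,0,0,0],
    [1,0,0,0,0,0,0],
    [1,0,0,0,0,0,0],
    [1,0,0,0,0,0,0],
    [1,0,0,0,0,0,0],
    [1,0,0,0,0,0,0],
    [1,0,0,0,0,0,0],
    [1,0,0,0,0,0,0],
    [1,0,0,0,0,0,0]
  ]
}}

```text
t: 35.45
eef_pos: [0.6016, 0.2627, 0.0131]
ee_rot: [-3.141, -0.0, 3.119]
force: [0.3, -1.1, -1.1]
width: 0.0321
gripper_force: 25.0
```

```bash
python3 -c "
from h import *
go(.6047,.0160,.10,178.8)"
```

```text
t 35.45 tcp [601.6 262.7  13.1] rpy [-1.7999e+02 -1.0000e-02  1.7870e+02] q [ 0.71  0.52 -0.26  0.   -0.78 -2.3 ] F [ 0.3 -1.1 -1.1] w 32.1 g 25.0
tool shift mm [  -8.7 -246.5  -86.9] turn z deg -0.1
```

>>> {"name": "servo_tool", "arguments": {
  "deltas": [
    [1,0,0,-10,0,0,0],
    [1,0,0,-20,0,0,0],
    [1,0,0,-30,0,0,0],
    [1,0,0,-27,0,0,0],
    [1,-1.2,-35.2,0,0,0,0],
    [1,-1.2,-35.2,0,0,0,0],
    [1,-1.2,-35.2,0,0,0,0],
    [1,-1.2,-35.2,0,0,0,0],
    [1,-1.2,-35.2,0,0,0,0],
    [1,-1.2,-35.2,0,0,0,0],
    [1,-1.2,-35.2,0,0,0,0],
    [1,0,0,30,0,0,0],
    [1,0,0,25,0,0,0],
    [1,0,0,15,0,0,0],
    [1,0,0,5,0,0,0],
    [1,0,0,0,0,0,0],
    [1,0,0,0,0,0,0],
    [1,0,0,0,0,0,0]
  ]
}}

```text
t: 36.95
eef_pos: [0.6054, 0.0167, 0.0266]
ee_rot: [3.141, 0.002, 3.12]
force: [0.5, -0.2, -1.2]
width: 0.0317
gripper_force: 25.0
```

```bash
python3 -c "
from h import *
go(.6047,.0160,.0165,178.8)"
```

```text
t 36.95 tcp [605.4  16.7  26.6] rpy [1.7997e+02 1.2000e-01 1.7873e+02] q [ 0.35  0.44 -0.38  0.   -0.75 -1.94] F [ 0.5 -0.2 -1.2] w 31.7 g 25.0
tool shift mm [ 0.7 -0.7 10.1] turn z deg -0.1
```

>>> {"name": "servo_tool", "arguments": {
  "deltas": [
    [1,0.5,-0.5,5,0,0,0],
    [1,0,0,3,0,0,0],
    [1,0,0,1.5,0,0,0],
    [1,0,0,0,0,0,0],
    [1,0,0,0,0,0,0],
    [1,0,0,0,0,0,0]
  ]
}}

```text
t: 37.45
eef_pos: [0.6042, 0.016, 0.017]
ee_rot: [3.141, 0.001, 3.119]
force: [-3.8, 1.7, 9.5]
width: 0.0319
gripper_force: 25.0
```

Contact is felt (9.5 N up). Releasing and retreating clear for the final check.

>>> {"name": "servo_tool", "arguments": {
  "deltas": [
    [-1,0,0,0,0,0,0],
    [-1,0,0,0,0,0,0],
    [-1,0,0,0,0,0,0],
    [-1,0,0,0,0,0,0],
    [-1,0,0,0,0,0,0],
    [-1,0,0,-10,0,0,0],
    [-1,0,0,-20,0,0,0],
    [-1,0,0,-35,0,0,0],
    [-1,0,0,-35,0,0,0],
    [-1,0,0,-35,0,0,0],
    [-1,0,0,0,0,0,0],
    [-1,0,0,0,0,0,0],
    [-1,0,0,0,0,0,0]
  ]
}}

```text
t: 38.53
eef_pos: [0.6037, 0.0157, 0.1512]
ee_rot: [3.141, 0.001, 3.119]
force: [0.2, -1.0, -0.2]
width: 0.0877
gripper_force: 0.0
```

```bash
python3 -c "
from h import *
w=arm.grab_frame('wrist'); c=(.6047,.016); print(plate(w,c,205,.065)); print(dial(w,c)); state()
s=arm.grab_frame('scene'); save(s,'scene_end')"
```

```text
{'rc': array([0.6048, 0.0159]), 'size': array([98.7, 58.7]), 'long_deg': -1.2, 'cc': array([0.6047, 0.0158]), 'diam': 113.5}
(array([0.603 , 0.0164]), array([42.6, 12.6]), -1.3)
t 38.58 tcp [603.2  15.6 150.2] rpy [-1.8000e+02 -6.0000e-02  1.7869e+02] q [ 0.35  0.3  -0.25 -0.   -1.02 -1.94] F [-0.8 -0.3 -0.2] w 87.9 g 0.0
```

View pics/scene_end.png

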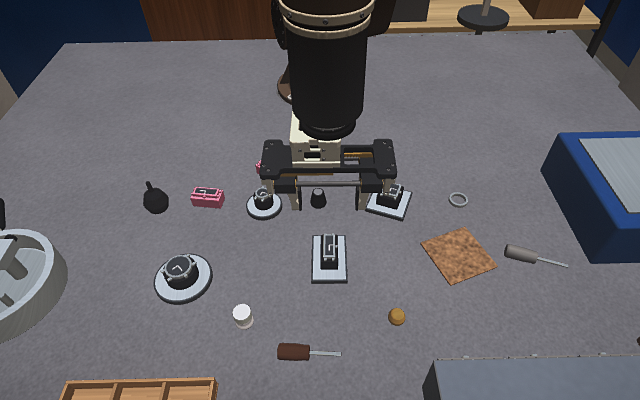

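The final view shows every watch upright on its own plate: big (182,272), small (263,197), square (390,195) and oblong (329,252). The mat (458,255) is empty and the loupe (318,198) has not moved.

```bash
python3 -c "
from station import arm
print(arm.job_done())"
```

```text
the job is handed in; nothing more can be done
None
```

All four watches stand upright on their own plates, measured within about 2 mm of centre, with the square and oblong ones parallel to their plate sides to within about 0.5°; the mat is empty, the loupe was not touched, and the job was handed in at about 39 s.

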